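Find the till's hidden catch by touch

ROBOT

A 7-joint arm with a two-finger parallel gripper is mounted at the origin on a cart in front of the work surface, level with it; the furniture and walls round the work are solid. World frame = base frame: x ahead of the robot, y to its left, z up, the work surface at z = 0. Lengths are in m, angles in rad, forces in N, time in s.
With the tool pointing down it reaches from about 0.4 to 0.9 m from the base axis. Payload 5.6 kg.
Tool frame: the origin (TCP) lies midway between the tips of the shut fingers; the grasp point (between the pads) lies 19 mm behind it (pinch_z is the distance from the TCP to the grasp point, in m); z points along the fingers, y is the line along which they close (so a half turn about z gives the same grasp; the last joint's range is limited). The gripper opens to 92 mm and grips with 3 to 60 N. Pads are 20 mm wide; open, the fingers measure 128 mm over their backs; the gripper's body (75 mm by 189 mm) begins 69 mm behind the grasp point.
Start: joints at [-1.301, 0.468, -0.012, 1.603, 0.006, 1.071, -0.056], TCP at [0.2, 0.618, 0.215] pointing down, gripper open.
Joint ranges: [-2.53, 2.53], [-0.31, 2.02], [-1.57, 1.55], [0.28, 2.44], [-1.29, 4.43], [0.15, 1.84], [-2.92, 2.92]. Speed limits (rad/s): [2.57, 2.57, 3.14, 3.14, 3.14, 3.14, 3.14].

INTERFACE

Orientations are given as [roll, pitch, yaw] about the fixed x, y, z axes, in that order (R = Rz(yaw) Ry(pitch) Rx(roll)).
In Python, from plant import get_obs, get_image, finish_job, pinch_z gives the robot as it stands. The module is installed in compiled form; this text tells all that it offers.
- The arm moves only by the tool servo_tool, never from a script. Its argument "targets" is a list of rows, each an object with "jaw": the gripper command: -1 is fully open, 1 is shut, values between are in proportion; "translation": the shift along the tool's x, y, z in mm, a list of three; "spin": the turn about the tool's z in degrees. A call has 1 to 10 rows; each row shifts and turns the commanded pose from where the row before left it, along the tool's axes as they then stand; what a row does not reach is not made up. A row lasts 1/8 s, in which the tool goes at most 62.5 mm and 10.7 degrees, less where a joint would pass 70% of its speed; a pose out of reach is approached as far as the arm can. A call with a gripper value outside its range is refused whole. The fingers move at their own pace and stop on an object; "squeeze" is the grip in N (left out, the last holds). Time passes only in rows, so rows that do not move let the fingers close. It gives the time, the measured TCP pose, the force, the opening and the grip force at its end, in the units of the state.
- get_obs(): the state, without advancing time (a new reading comes with each control period).
- get_image(name): name is "scene" or "top" or "wrist"; returns a dict with "pixels" (420x560x3 uint8, red, green, blue), "range_z" (420x560 float32, m along the optical axis (not along the pixel's ray), 0 where there is no reading), "mtx" (3x3 intrinsics, pixels), "position" and "attitude" of the camera in the world. Camera axes: x right, y down, z forward; pixel columns grow to the right and rows downward; lengths in m; the calibration is good to about 2 mm. A picture is of the moment at which its call begins.
- finish_job(): hands the job in; it is judged then, once.
The state is a dict: "time": time; "joint_pos": joint angles; "qd": joint speeds; "joint_efforts": joint torques, N m; "tool_pos": TCP position; "tcp_rot": TCP orientation; "force": force on the tool from outside, world axes, zero at the start; "wrist_torque": the same for the moment, N m; "opening": finger opening in m; "finger_force": force on a finger pad.
Only numpy, scipy, OpenCV 4.12 (cv2) and the standard library are available. Lean on these libraries where they do the work, as an engineer would, in place of code of your own. Each camera call takes 0.05 s, during which the arm holds its last target. There are 200 camera calls.

TASK

The till's drawer is held by a hidden catch: one of the six identical flush tiles in its lid gives when pressed, the other five are firm blanks. Feel over the tiles with closed fingertips, pressing gently, until you find the one that gives; press it down so that the drawer springs fully out, then take your hand away. Only touch and press: do not pick up or shift the things standing on and round the till, and never lean hard on anything.

Things in the scene. Friction and masses are not known exactly. Their poses are not given: they have to be found in the camera images.
- till: low dark steel till box with an aluminium lid, screwed down; 240 (x) x 380 (y) x 90 mm high. Origin at the centre of its underside on the worktop; x points to its back, y to its left seen from the front, z up; the drawer front is at -x. In the lid lie six like square tiles of the same metal, in two rows of three, 66 mm apart centre to centre both ways
- place_1 (a point): centre of the top of the front left tile, at (-48, 126, 88.5) mm in the till's frame; axes as the till's. Says nothing of whether this tile is the catch. Every tile is 54x54 mm, its top 1.5 mm below the lid's face in a 56 mm square opening. Five are blanks on firm rubber pads: they give 1 mm at 10 N, 2 mm at most
- place_2 (a point): centre of the top of the front middle tile, at (-48, 60, 88.5) mm in the till's frame; axes as the till's. Says nothing of whether this tile is the catch. The one catch, any of the six, starts to give at 2 N, takes 5 to 6 N to go fully down (6 mm), and springs back
- place_3 (a point): centre of the top of the front right tile, at (-48, -6, 88.5) mm in the till's frame; axes as the till's. Says nothing of whether this tile is the catch
- place_4 (a point): centre of the top of the back left tile, at (18, 126, 88.5) mm in the till's frame; axes as the till's. Says nothing of whether this tile is the catch
- place_5 (a point): centre of the top of the back middle tile, at (18, 60, 88.5) mm in the till's frame; axes as the till's. Says nothing of whether this tile is the catch
- place_6 (a point): centre of the top of the back right tile, at (18, -6, 88.5) mm in the till's frame; axes as the till's. Says nothing of whether this tile is the catch
- till_drawer (a joint): how far the till's drawer is out, m: 0 shut and latched, 0.055 fully out. It is let go when the catch tile is pressed more than about 4.5 mm down; a spring then drives it toward the till's front (-x of the till) in about a second. It has no handle
- tape: ring of masking tape, 104 mm across, 25 mm high, lying on the till's lid to the right of the tiles; a bystander; origin at the centre of its underside
- shaker: small shaker with a round steel cap, 44 mm across, 90 mm high, standing to the right of the till; a bystander; origin at the centre of its underside
- oats: small clear square tub of oats, 69x69x75 mm, standing to the left of the till; a bystander; origin at the centre of its underside
- jug: small steel milk jug with a handle, 101x69x92 mm, standing at the far left; a bystander; origin at the centre of its underside

How it is judged:
By the outcome, as a careful person would: the job done as asked, in the order asked, and still so for the second after the job is handed in, with the robot touching nothing.
It also fails if it takes over 64 s, if anything falls off the work surface, if the arm or the gripper's body presses on something with over 40 N, if the wrist force passes 120 N, or if a joint passes its speed limit or range.

## Working session

There is one attempt and no reset: what is moved stays moved. The work goes in short steps, Python scripts to look and compute and a tool call to move; the robot and the scene stay as the last step left them, time stands still between calls to the robot, and variables do not carry over. Pictures are saved under pics/ and viewed, at most 10 in all, crops included, and the job is handed in when it is done.

Besides the shell and the picture viewer there is one more tool, called after "Call:" as name(argument=value, ...) on one line, values as JSON. servo_tool: Moves the arm, as the interface text tells. Its arguments: {"type":"object","properties":{"targets":{"type":"array","items":{"type":"object","properties":{"jaw":{"type":"number"},"translation":{"type":"array","items":{"type":"number"}},"spin":{"type":"number"}}}},"squeeze":{"type":"number"}},"required":["targets"]}

```bash
mkdir -p pics; python3 - <<'E'
from plant import *
import cv2,numpy as np
for n in("top","scene"):
    im=get_image(n);cv2.imwrite(f"pics/{n}1.png",im["pixels"][:,:,::-1]);np.savez(f"{n}1.npz",**im)
    print(n,im["position"],im["attitude"])
o=get_obs();print(o["time"],o["tool_pos"],o["tcp_rot"],o["force"],o["opening"],pinch_z if not callable(pinch_z) else pinch_z())
E
```

```text
top [0.39145036 0.08237767 1.23870564] [-3.01017426 -0.00674051 -1.54718476]
scene [-0.21020752 -0.45494351  1.14409561] [-2.42149711 -0.01053512 -0.92165132]
0.1 [0.1999022  0.61796634 0.21376398] [-3.14005358e+00  1.20056941e-04  2.82877380e+00] [-0.15932712 -0.61585581 -0.7222681 ] 0.09190553230869458 0.0187
```

View pics/top1.png

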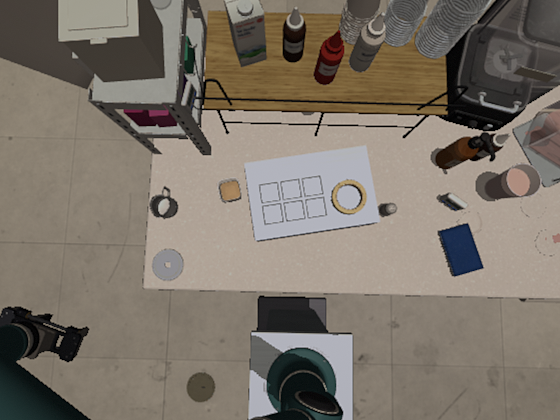

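View pics/scene1.png

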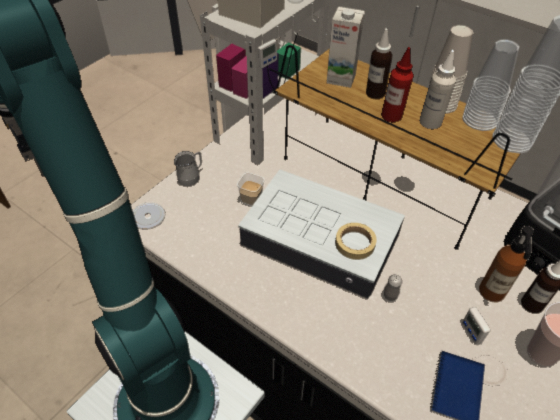

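The top view shows the till lid with corners near (246,162), (369,147), (380,222) and (257,240). The tiles are to its left at x 260–327, the tape at (349,197), the shaker at (388,210) and the oats at (230,190). The scene view agrees, with a rack behind the till.

```bash
cat > h.py <<'E'
import numpy as np
from scipy.spatial.transform import Rotation as R
def cloud(im):
    K=im["mtx"];z=im["range_z"];v,u=np.mgrid[:z.shape[0],:z.shape[1]]
    P=np.stack([(u-K[0,2])/K[0,0]*z,(v-K[1,2])/K[1,1]*z,z],-1)
    return P@R.from_euler("xyz",im["attitude"]).as_matrix().T+im["position"]
E
python3 - <<'E'
import numpy as np,cv2
from h import *
from plant import get_obs
for n in("top","scene"):
    im=np.load(n+"1.npz");P=cloud(im)
    m=(abs(P[...,2]-.09)<.012)&(P[...,0]>.3)&(P[...,0]<.85)&(abs(P[...,1])<.45)
    k,l,s,c=cv2.connectedComponentsWithStats(m.astype(np.uint8));i=1+np.argmax(s[1:,4])
    q=P[l==i];r=cv2.minAreaRect((q[:,:2]*1000).astype(np.float32));print(n,r,np.median(q[:,2]),s[i])
    if n=="top": print("max z by x", [(round(x,2),round(float(P[...,2][(abs(P[...,0]-x)<.02)&(abs(P[...,1])<.35)].max()),3)) for x in np.arange(.3,1.1,.05)])
    # tiles: dark line outlines
    g=cv2.cvtColor(im["pixels"],cv2.COLOR_RGB2GRAY);lid=(l==i)
    d=lid&(g<cv2.medianBlur(g,9).astype(int)-25)
    k2,l2,s2,c2=cv2.connectedComponentsWithStats((lid&~d).astype(np.uint8),connectivity=4)
    for j in range(1,k2):
        if 60<s2[j,4]<1500: print(s2[j,4],c2[j].round(1),P[l2==j].mean(0).round(4))
E
```

```text
top ((581.280517578125, -14.495513916015625), (241.27183532714844, 380.87933349609375), 9.966585159301758) 0.09031672445622263 [ 244  145  136   96 8761]
max z by x [(np.float64(0.3), 0.009), (np.float64(0.35), 0.008), (np.float64(0.4), 1.239), (np.float64(0.45), 0.097), (np.float64(0.5), 0.119), (np.float64(0.55), 0.12), (np.float64(0.6), 0.12), (np.float64(0.65), 0.098), (np.float64(0.7), 0.446), (np.float64(0.75), 0.608), (np.float64(0.8), 0.609), (np.float64(0.85), 0.608), (np.float64(0.9), 0.486), (np.float64(0.95), 0.495), (np.float64(1.0), 0.423), (np.float64(1.05), 0.331)]
269 [272.4 213.6] [0.5106 0.1001 0.0892]
scene ((580.1055908203125, -15.742935180664062), (247.20504760742188, 382.8705139160156), 10.36101245880127) 0.08960866637415132 [ 238  170  167  114 9091]
```

Call:
servo_tool(targets=[{"jaw": 1,"spin": -9.3,"translation": [0,0,0]},{"jaw": 1,"spin": -9.3,"translation": [0,0,0]},{"jaw": 1,"spin": -9.3,"translation": [0,0,0]},{"jaw": 1,"translation": [-10,-25,0]},{"jaw": 1,"translation": [-18,-46,0]},{"jaw": 1,"translation": [-18,-46,0]}], squeeze=20)

```text
$.targets[3]: bad value
```

Call:
servo_tool(targets=[{"jaw": 1,"spin": -9.3,"translation": [0,0,0]},{"jaw": 1,"spin": -9.3,"translation": [0,0,0]},{"jaw": 1,"spin": -9.3,"translation": [0,0,0]},{"jaw": 1,"spin": 0,"translation": [-10,-25,0]},{"jaw": 1,"spin": 0,"translation": [-18,-46,0]},{"jaw": 1,"spin": 0,"translation": [-18,-46,0]}], squeeze=20)

```text
time: 0.85
tool_pos: [0.2661, 0.5098, 0.214]
tcp_rot: [-3.141, -0.0, -2.967]
force: [0.1, -0.2, 0.5]
opening: 0.0343
finger_force: 0.0
```

Call:
servo_tool(targets=[{"jaw": 1,"spin": 0,"translation": [-19,-50,0]},{"jaw": 1,"spin": 0,"translation": [-19,-50,0]},{"jaw": 1,"spin": 0,"translation": [-19,-50,0]},{"jaw": 1,"spin": 0,"translation": [-19,-50,0]},{"jaw": 1,"spin": 0,"translation": [-19,-50,0]},{"jaw": 1,"spin": 0,"translation": [-19,-50,-5]},{"jaw": 1,"spin": 0,"translation": [-19,-50,0]},{"jaw": 1,"spin": 0,"translation": [-19,-50,0]},{"jaw": 1,"spin": 0,"translation": [-19,-45,0]},{"jaw": 1,"spin": 0,"translation": [0,0,0]}])

```text
time: 2.1
tool_pos: [0.5125, 0.0984, 0.2193]
tcp_rot: [-3.14, 0.0, -2.975]
force: [-0.7, 0.2, -0.3]
opening: 0.0003
finger_force: 0.0
```

```bash
python3 - <<'E'
from plant import *
import cv2,numpy as np
im=get_image("wrist");cv2.imwrite("pics/w1.png",im["pixels"][:,:,::-1]);np.savez("w1.npz",**im)
o=get_obs();print(o["time"],o["tool_pos"],o["tcp_rot"],o["force"],o["opening"],o["qd"])
E
```

```text
2.15 [0.51131396 0.10102119 0.21917882] [-3.14131757e+00 -8.41831377e-04 -2.97113780e+00] [-0.25423494  0.43826106 -0.14124161] 0.000827155930470467 [-0.03841312 -0.00829486 -0.04418699  0.01292092 -0.00990107  0.00382063
 -0.0074894 ]
```

View pics/w1.png

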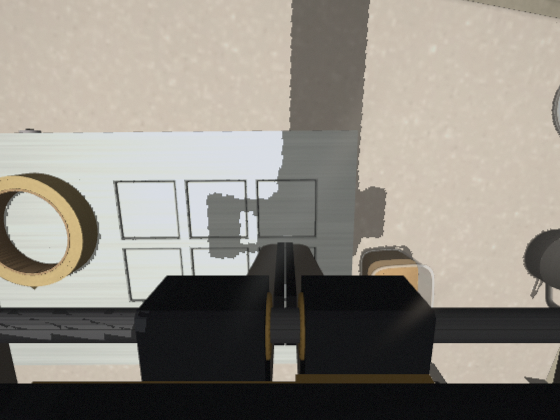

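The wrist view looks toward the till's front: front tiles are at (147,210), (217,209) and (287,209), with back tiles below them. The tape is at (38,230) and the fingertips at (285,245).

```bash
python3 - <<'E'
import numpy as np
from h import *
P=cloud(np.load("w1.npz"))
for a,(u,v) in {"T3":(147,210),"T2":(217,209),"T1":(287,209)}.items():
    print(a,np.median(P[v-8:v+8,u-8:u+8].reshape(-1,3),0).round(4))
E
```

```text
T3 [ 0.5326 -0.0297  0.0885]
T2 [0.5205 0.0359 0.0884]
T1 [0.5096 0.1013 0.0887]
```

Call:
servo_tool(targets=[{"jaw": 1,"spin": 0,"translation": [0,0,30]},{"jaw": 1,"spin": 0,"translation": [0,0,40]},{"jaw": 1,"spin": 0,"translation": [0,0,30]},{"jaw": 1,"spin": 0,"translation": [0,0,20]},{"jaw": 1,"spin": 0,"translation": [0,0,4]},{"jaw": 1,"spin": 0,"translation": [0,0,0]},{"jaw": 1,"spin": 0,"translation": [0,0,0]}])

```text
time: 3.02
tool_pos: [0.5117, 0.1031, 0.0966]
tcp_rot: [3.141, 0.002, -2.967]
force: [0.3, 0.1, 0.0]
opening: 0.0006
finger_force: 0.0
```

Call:
servo_tool(targets=[{"jaw": 1,"spin": 0,"translation": [0,0,2]},{"jaw": 1,"spin": 0,"translation": [0,0,2]},{"jaw": 1,"spin": 0,"translation": [0,0,1.5]},{"jaw": 1,"spin": 0,"translation": [0,0,0]},{"jaw": 1,"spin": 0,"translation": [0,0,0]}])

```text
time: 3.65
tool_pos: [0.5112, 0.1025, 0.0901]
tcp_rot: [3.142, 0.0, -2.968]
force: [0.4, 0.3, 0.7]
opening: 0.0004
finger_force: 0.0
```

Not yet in contact; small steps next.

Call:
servo_tool(targets=[{"jaw": 1,"spin": 0,"translation": [0,0,1]},{"jaw": 1,"spin": 0,"translation": [0,0,1]},{"jaw": 1,"spin": 0,"translation": [0,0,0]},{"jaw": 1,"spin": 0,"translation": [0,0,0]}])

```text
time: 4.15
tool_pos: [0.5112, 0.1026, 0.0883]
tcp_rot: [3.142, 0.0, -2.968]
force: [-0.9, -0.7, 3.8]
opening: 0.0004
finger_force: 1.7
```

Call:
servo_tool(targets=[{"jaw": 1,"spin": 0,"translation": [0,0,1]},{"jaw": 1,"spin": 0,"translation": [0,0,0]},{"jaw": 1,"spin": 0,"translation": [0,0,0]}])

```text
time: 4.53
tool_pos: [0.5112, 0.1025, 0.0871]
tcp_rot: [3.142, 0.0, -2.967]
force: [-0.3, -0.9, 4.1]
opening: 0.0004
finger_force: 2.0
```

Call:
servo_tool(targets=[{"jaw": 1,"spin": 0,"translation": [0,0,1]},{"jaw": 1,"spin": 0,"translation": [0,0,0]},{"jaw": 1,"spin": 0,"translation": [0,0,0]}])

```text
time: 4.9
tool_pos: [0.5112, 0.1025, 0.0861]
tcp_rot: [3.142, 0.0, -2.968]
force: [-1.4, -0.6, 4.2]
opening: 0.0003
finger_force: 1.8
```

It yields 2.4 mm at about 4 N, so the front left tile is the catch. I'll press it the rest of the way.

Call:
servo_tool(targets=[{"jaw": 1,"spin": 0,"translation": [0,0,1]},{"jaw": 1,"spin": 0,"translation": [0,0,1]},{"jaw": 1,"spin": 0,"translation": [0,0,1]},{"jaw": 1,"spin": 0,"translation": [0,0,0.3]},{"jaw": 1,"spin": 0,"translation": [0,0,0]},{"jaw": 1,"spin": 0,"translation": [0,0,0]},{"jaw": 1,"spin": 0,"translation": [0,0,0]}])

```text
time: 5.78
tool_pos: [0.5112, 0.1025, 0.0829]
tcp_rot: [3.142, 0.0, -2.968]
force: [-0.8, 0.4, 5.2]
opening: 0.0004
finger_force: 2.6
```

```bash
python3 - <<'E'
from plant import *
import cv2
cv2.imwrite("pics/s2.png",get_image("scene")["pixels"][:,:,::-1])
print(get_obs()["tool_pos"],get_obs()["force"])
E
```

```text
[0.51126253 0.10258771 0.08293497] [-0.90530824  1.20921475  5.3528648 ]
```

View pics/s2.png

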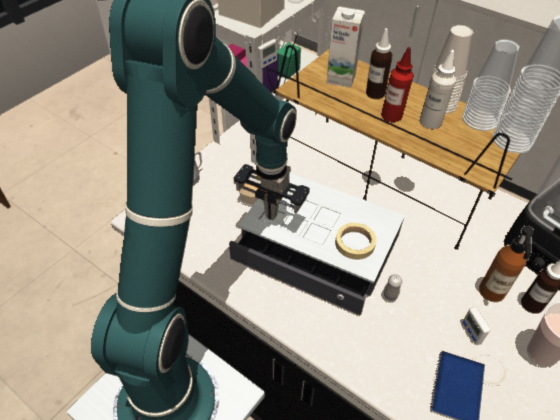

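The drawer is sliding out: its front now runs from (232,250) to (365,300). I'll give it about a second, then lift clear and measure it.

Call:
servo_tool(targets=[{"jaw": 1,"spin": 0,"translation": [0,0,0]},{"jaw": 1,"spin": 0,"translation": [0,0,0]},{"jaw": 1,"spin": 0,"translation": [0,0,-2]},{"jaw": 1,"spin": 0,"translation": [0,0,-5]},{"jaw": 1,"spin": 0,"translation": [0,0,-15]},{"jaw": 1,"spin": 0,"translation": [0,0,-30]},{"jaw": 1,"spin": 0,"translation": [0,0,-40]},{"jaw": 1,"spin": 0,"translation": [0,0,-30]},{"jaw": 1,"spin": 0,"translation": [0,0,0]},{"jaw": 1,"spin": 0,"translation": [0,0,0]}])

```text
time: 7.08
tool_pos: [0.5104, 0.1024, 0.2044]
tcp_rot: [3.142, -0.001, -2.968]
force: [0.2, -0.4, -0.3]
opening: 0.0003
finger_force: 0.0
```

Call:
servo_tool(targets=[{"jaw": 1,"spin": 0,"translation": [0,0,0]},{"jaw": 1,"spin": 0,"translation": [0,0,0]},{"jaw": 1,"spin": 0,"translation": [0,0,0]},{"jaw": 1,"spin": 0,"translation": [0,0,0]}])

```text
time: 7.58
tool_pos: [0.511, 0.1025, 0.2046]
tcp_rot: [-3.142, -0.0, -2.968]
force: [-0.3, -0.0, 0.3]
opening: 0.0006
finger_force: 0.0
```

```bash
python3 - <<'E'
from plant import *
from h import *
import cv2
im=get_image("scene");cv2.imwrite("pics/s3.png",im["pixels"][:,:,::-1])
P=cloud(im).reshape(-1,3);c,s=np.cos(np.radians(10)),np.sin(np.radians(10))
d=P[:,:2]-[.581,-.0145];X=d@[c,s];Y=d@[-s,c]
for y in(-.15,-.1,-.05,0,.05,.1):
    m=(abs(Y-y)<.02)&(P[:,2]>.03)&(P[:,2]<.08)&(X<-.1)&(X>-.25);print(y,m.sum(),np.percentile(X[m],2) if m.any() else None)
o=get_obs();print(o["time"],o["tool_pos"],o["force"])
E
```

```text
-0.15 220 -0.1795332597996985
-0.1 248 -0.17790681530117233
-0.05 249 -0.17813584076497968
0 196 -0.17789395465663757
0.05 238 -0.1786117876722335
0.1 246 -0.1783579396662889
7.625 [0.51106689 0.10250714 0.2046413 ] [ 1.12429327 -0.5930783   0.36252435]
```

View pics/s3.png

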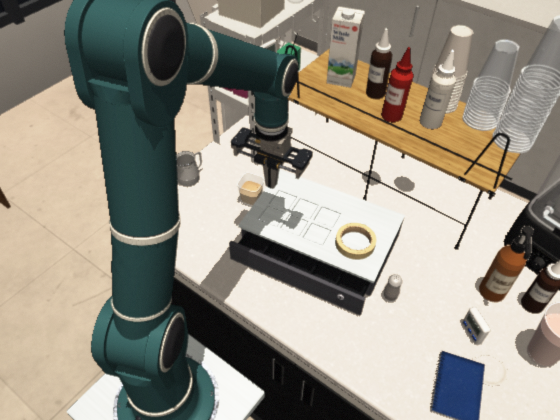

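The drawer front sits about 58 mm ahead of the till's face, which is fully out. The hand is 115 mm clear of the lid, and the tape, shaker, oats and jug are where they were.

```bash
python3 -c "from plant import *; print(finish_job())"
```

```text
the job is handed in; nothing more can be done
None
```

The catch was the front left tile (place_1): pressing it at about 5 N sprang the drawer fully out, I lifted the hand clear with nothing else touched, and the job was handed in at about 8 s.

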